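# Slide an amplifier pallet along the tray wall into its corner bay

## Task

Seat the amplifier pallet (the copper plate carrying a small circuit board) in the far left corner bay of the heat-sink tray, by pushing it with the fingertips: it must stay flat on the tray floor, never picked up or tipped. First push it square against the tray's long far wall while it is still short of the bay, then keep it against that wall as you slide it along to the left, into the bay, until it is fully home against the end wall. Leave the ferrite ring, the screw jar and the screwdriver where they are, and finish with the robot clear of everything.

Things in the scene. Friction and masses are not known exactly. Their poses are not given: they have to be found in the camera images.
- tray: Aluminium amplifier heat-sink tray fixed on the bench, 200 mm (x) by 280 mm (y), yaw within 0.35 rad. Origin: centre of its underside; +x away from the robot, +y to its left, z up. Floor at z = 34 mm; walls 14 mm above it, 7 mm thick. Inner faces: far wall x = 93, near wall x = -93, left end wall y = 133 mm; the right end (y = -140) is open. A terminal block 14 mm tall sits in the near left corner.
- rail (a point): Point on the tray: middle of the far long wall's inner face, at floor height (tray x = 93, y = 0, z = 34 mm). Tray axes: the wall runs along y.
- bay_mouth (a point): Point on the tray floor, middle of the corner bay's mouth (tray x = 68.6, y = 85, z = 34 mm). The bay, 48.8 mm wide, lies from here to the end wall (48 mm deep, along +y), between the far wall and a parallel partition 14 mm tall, 6 mm thick, whose bay-side face is at x = 44.2 mm. Before it, y = 71 to 85 mm, a lead-in of the same height flares out by 5 mm.
- bay_home (a point): Point on the tray floor where the pallet's origin lies when the pallet is fully home in the bay, touching far wall and end wall (tray x = 70, y = 97, z = 34 mm; tray axes). The rear 24 mm of the pallet then still stand out of the bay.
- pallet: Loose amplifier pallet: copper base 46 mm (x) by 72 mm (y), 10 mm thick, 0.24 to 0.38 kg, on the tray floor, its y along the tray's y within 0.35 rad. Origin: centre of its underside, z up. On it a green board with white transistor and two dark blocks, up to 23 mm above the underside, set back 3 mm from the long edges, 10 mm from the ends. A push of 2 to 5 N slides it. Either end may go in first.
- toroid: Bystander: dark ferrite ring, outer diameter 36 mm, hole 20 mm, 12 mm tall, loose on the tray floor in its near left part. Origin at the centre of its underside.
- jar: Bystander: glass screw jar with a dark lid, 48 mm diameter, 55 mm tall, loose on the bench beyond the tray's right end. Origin at the centre of its underside.
- screwdriver: Bystander: screwdriver with a black handle, 180 mm long, loose on the bench beyond the tray's left end. Origin at its middle, on the underside; it lies along its x axis.
Not all that is in view belongs to the job. What is meant by the pallet is not red or yellow, and is the smaller of those in its own colour.

How it is judged:
By the outcome, as a careful person would: the job done as asked, in the order asked, and still so for the second after the job is handed in, with the robot touching nothing.
It also fails if it takes over 48 s, if anything falls off the work surface, if the arm or the gripper's body presses on something with over 40 N, if the wrist force passes 120 N, or if a joint passes its speed limit or range.

## Robot

A 7-joint arm with a two-finger parallel gripper is mounted at the origin on the work surface. World frame = base frame: x ahead of the robot, y to its left, z up, the work surface at z = 0. Lengths are in mm, angles in rad, forces in N, time in s.
With the tool pointing down it reaches from about 400 to 875 mm from the base axis. Payload 4.4 kg.
Tool frame: the origin (TCP) lies on the centre line of the jaws, within the pads' length; the fingertips stand 14 mm ahead of it and the grasp point (between the pads) lies 5 mm behind it; z points along the fingers, x is the direction in which the jaws open and shut, and the axes are right-handed (so a half turn about z gives the same grasp; the last joint's range is limited). The gripper opens to 85 mm and grips with 20 to 120 N. Pads are 22 mm wide; open, the fingers measure 114 mm over their backs; the gripper's body (76 mm by 85 mm) begins 54 mm behind the grasp point. The pads swing forward as they close: fully open they stand 13 mm farther back than shut.
Start: joints at [-0.066, 0.628, 0.038, 1.517, -0.027, 0.996, -0.02], TCP at [650.014, 0.027, 245.313] pointing down, gripper open.
Joint ranges: [-3.06, 3.06], [-0.37, 2.12], [-1.25, 1.32], [0.18, 2.47], [-1.1, 4.24], [0.23, 1.98], [-2.94, 2.94]. Speed limits (rad/s): [2.57, 2.57, 3.14, 3.14, 3.14, 3.14, 3.14].

## Interface

Orientations are given as [roll, pitch, yaw] about the fixed x, y, z axes, in that order (R = Rz(yaw) Ry(pitch) Rx(roll)).
In Python, from cell import ctrl gives the robot as it stands.
- The arm moves only by the tool send_rows, never from a script. Its argument "commands" is a list of rows, each a list of 5 numbers: the finger opening in mm, from 0 to 85.4, then the shift along the tool's x, y, z in mm, then the turn about the tool's z in degrees. In form: [[grip, x, y, z, roll], ...]. A call has 1 to 5 rows; each row is the pose to reach, as a shift and turn from the pose measured when the call began, along the tool's axes at that moment; what a row does not reach only later rows make up. A row lasts 1/10 s, in which the tool goes at most 50 mm and 8.59 degrees, less where a joint would pass 70% of its speed; a pose out of reach is approached as far as the arm can. A call with a gripper value outside its range is refused whole. The fingers move at their own pace and stop on an object; the grip force is fixed at half the most. Time passes only in rows, so rows that repeat a pose let the fingers close. It gives the time, the measured TCP pose, the force and the opening at its end, in the units of the state.
- ctrl.read_state(): the state, without advancing time (a new reading comes with each control period).
- ctrl.get_image(name): name is "scene" or "side" or "wrist"; returns the picture (420x560x3 uint8, red, green, blue); there is no depth.
- ctrl.camera_params(name): a dict with "fx", "fy", "cx", "cy" (pixels), "cam_to_world" (4x4, takes a point from camera to world coordinates). Camera axes: x right, y down, z forward; pixel columns grow to the right and rows downward; lengths in mm; the calibration is good to about 2 mm. A picture is of the moment at which its call begins: read the wrist's pose just before it. camera_params takes no time and is no camera call; for the wrist camera it gives the pose at the moment of the call.
- ctrl.finish_job(): hands the job in, once; it reports no verdict.
The state is a dict: "clock": time; "qpos": joint angles; "qd": joint speeds; "tau": joint torques, N m; "eef_pos": TCP position; "tool_rot": TCP orientation; "force": force on the tool from outside, world axes, zero at the start; "torque": the same for the moment, N m; "width": finger opening in mm.
Only numpy, scipy, OpenCV 4.12 (cv2) and the standard library are available. Lean on these libraries where they do the work, as an engineer would, in place of code of your own. Each camera call takes 0.05 s, during which the arm holds its last target.

## Working session

There is one attempt and no reset: what is moved stays moved. The work goes in short steps, Python scripts to look and compute and a tool call to move; the robot and the scene stay as the last step left them, time stands still between calls to the robot, and variables do not carry over. Pictures are saved under pics/ and viewed, and the job is handed in when it is done.

Besides the shell and the picture viewer there is one more tool, called after "Call:" by a JSON object that holds its "api" and its "payload", one argument or row to a line. send_rows: Moves the arm, as the interface text tells. Its arguments: {"type":"object","properties":{"commands":{"type":"array"}},"required":["commands"]}

```bash
mkdir -p pics; ls; python3 - <<'E'
from cell import ctrl
import cv2
s=ctrl.read_state();print(s)
for n in("scene","side","wrist"):
    p=ctrl.camera_params(n);print(n,p)
    cv2.imwrite(f"pics/{n}0.png",cv2.cvtColor(ctrl.get_image(n),cv2.COLOR_RGB2BGR))
E
```

```text
pics
{'clock': 0.0, 'qpos': array([-0.06578579,  0.62935214,  0.03846797,  1.51841907, -0.02700074,
        0.9962648 , -0.0199735 ]), 'qd': array([ 0.00134015, -0.00026927,  0.00036728,  0.00120269, -0.00082959,
       -0.00158327, -0.00148735]), 'tau': array([-1.11932164e-03, -5.63405585e+01,  1.22606792e+00, -1.93450052e+01,
        1.09587883e-02,  1.05136272e-02, -8.84369996e-06]), 'eef_pos': array([6.49384523e+02, 4.05639000e-03, 2.44369302e+02]), 'tool_rot': array([ 3.14155140e+00,  1.92415035e-03, -1.03595054e-05]), 'force': array([ 0.19826873, -0.02193276,  0.92388697]), 'torque': array([-0.00670767, -0.02628532, -0.0102841 ]), 'width': 85.38493046841232}
scene {'fx': 439.3999713516434, 'fy': 439.3999713516434, 'cx': 276.3637954251241, 'cy': 208.0035395449642, 'cam_to_world': array([[ 3.16952346e-01,  5.37873067e-01, -7.81174612e-01,
         1.26055992e+03],
       [ 9.48316954e-01, -1.66378557e-01,  2.70209420e-01,
        -2.82971209e+02],
       [ 1.53676652e-02, -8.26444638e-01, -5.62808222e-01,
         5.65095071e+02],
       [ 0.00000000e+00,  0.00000000e+00,  0.0000
[... 268 characters left out ...]
1, -3.74667923e-01,  6.09156323e-01,
        -7.71005882e+02],
       [ 1.50173147e-02, -8.59283165e-01, -5.11279691e-01,
         6.63163783e+02],
       [ 0.00000000e+00,  0.00000000e+00,  0.00000000e+00,
         1.00000000e+00]])}
wrist {'fx': 311.0664336668101, 'fy': 311.0664336668101, 'cx': 278.66716678040495, 'cy': 209.7121434347374, 'cam_to_world': array([[ 9.99999033e-01,  7.72115205e-04, -1.15672180e-03,
         6.49999931e+02],
       [ 3.63772033e-04, -9.47989674e-01, -3.18300873e-01,
         8.11522474e+01],
       [-1.34232527e-03,  3.18300144e-01, -9.47989038e-01,
         3.73566326e+02],
       [ 0.00000000e+00,  0.00000000e+00,  0.00000000e+00,
         1.00000000e+00]])}
```

View pics/scene0.png

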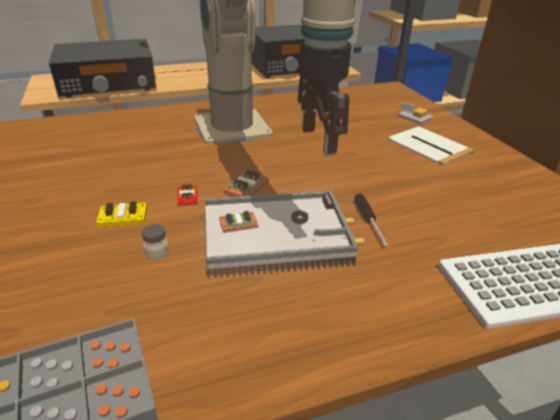

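View pics/side0.png

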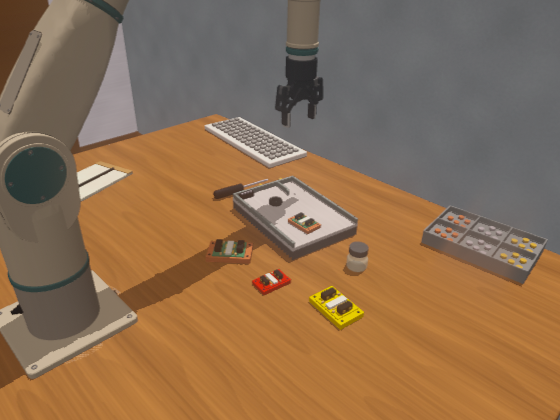

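View pics/wrist0.png

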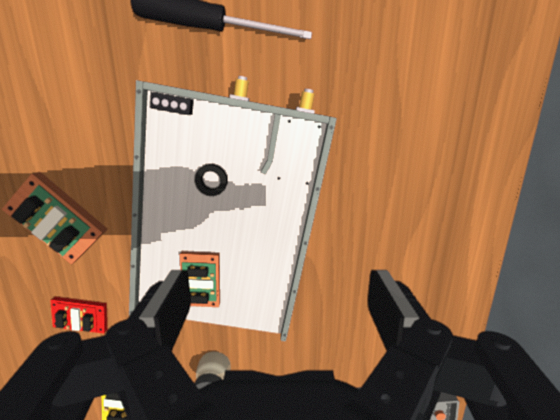

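```bash
python3 - <<'E'
import cv2
i=cv2.imread("pics/wrist0.png")
c=i[75:345,120:345];cv2.imwrite("pics/w0c.png",cv2.resize(c,None,fx=2.2,fy=2.2,interpolation=cv2.INTER_CUBIC))
c=i[240:315,165:235];cv2.imwrite("pics/w0p.png",cv2.resize(c,None,fx=7,fy=7,interpolation=cv2.INTER_CUBIC))
E
```

```text
(no output)
```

View pics/w0c.png

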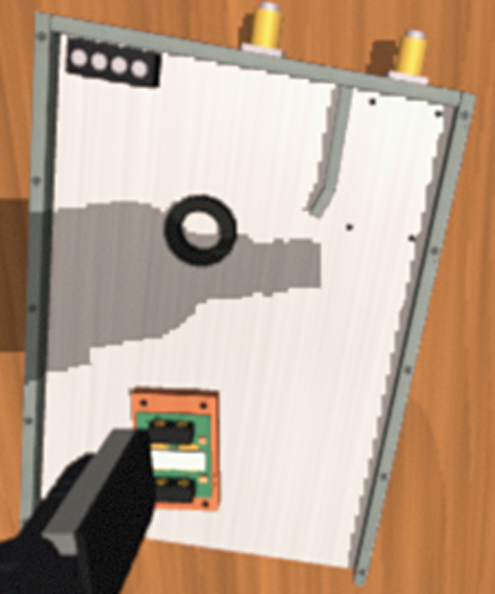

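View pics/w0p.png

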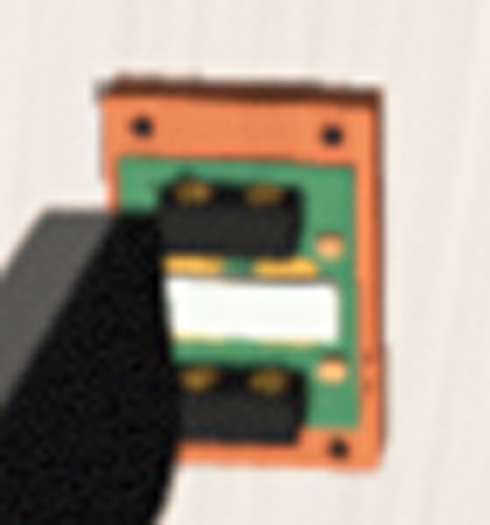

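```bash
cat > h.py <<'E'
import numpy as np
def cast(p,u,v,z):
    T=p["cam_to_world"];d=T[:3,:3]@np.array([(u-p["cx"])/p["fx"],(v-p["cy"])/p["fy"],1]);o=T[:3,3]
    return (o+d*(z-o[2])/d[2])[:2]
def proj(p,P):
    T=p["cam_to_world"];q=T[:3,:3].T@(np.asarray(P,float)-T[:3,3]);return np.array([q[0]/q[2]*p["fx"]+p["cx"],q[1]/q[2]*p["fy"]+p["cy"]])
E
python3 - <<'E'
from cell import ctrl
from h import *
p=ctrl.camera_params("wrist")
C=lambda x,y,z=48:cast(p,120+x/2.2,75+y/2.2,z)
TL,TR,BR=C(37,13),C(475,94),C(366,583)
print("corners",TL,TR,BR,np.linalg.norm(TR-TL),np.linalg.norm(TR-BR))
y1=np.arctan2(*(TR-TL)[::-1]);d=TR-BR;y2=np.arctan2(-d[0],d[1]);print("yaw",y1,y2)
# tray pins
P=lambda x,y,z=44:cast(p,165+x/7,240+y/7,z)
a,b,c=P(103,95),P(381,92),P(380,468)
print("pallet",a,b,c,np.linalg.norm(a-b),np.linalg.norm(b-c),(a+c)/2)
print([np.arctan2(*(b-a)[::-1]),np.arctan2(-(b-c)[0],(b-c)[1])])
for k,(x,y) in dict(fwlow1=(443,108),fwlow2=(352,568),tor=(200,230)).items(): print(k,C(x,y,34))
E
```

```text
corners [512.08880404 103.5038224 ] [707.2051662   69.30864013] [ 659.69556129 -204.81558108] 198.0901443040195 278.21080355126355
yaw -0.173493397784939 -0.17160943926196484
pallet [533.5851322  -83.94364518] [580.25428807 -83.34472602] [ 575.59983978 -157.6153214 ] 46.672998768575184 74.41629678791463 [ 554.59248599 -120.77948329]
[np.float64(0.012832593144107523), np.float64(-0.06258694074045561)]
fwlow1 [694.70864849  62.35549688]
fwlow2 [ 651.56120857 -205.99653572]
tor [574.10623624   2.55270049]
```

Candidates in the wrist view: copper plate in the tray (200,280), larger copper plate on the bench (55,220), red (78,315) and yellow (115,408). The pallet is the smaller copper one at (200,280). The close crop confirms it: 46×74 mm, copper, green board, white transistor. Plan: push its near long side with both fingertips, then push its rear end.

Call:
{"api": "send_rows", "payload": {
  "commands": [
    [20,-30,24,0,8],
    [20,-60,48,0,16],
    [20,-90,72,0,24],
    [20,-120,95,0,32],
    [20,-141,112,0,40]
  ]
}}

```text
clock: 0.65
eef_pos: [506.0, -113.6, 244.7]
tool_rot: [3.139, 0.002, -0.706]
force: [0.6, 0.2, 0.9]
width: 20.1
```

Call:
{"api": "send_rows", "payload": {
  "commands": [
    [20,0,0,0,8],
    [20,0,0,0,16],
    [20,0,0,0,24],
    [20,0,0,0,32],
    [20,0,0,0,40]
  ]
}}

```text
clock: 1.15
eef_pos: [505.9, -113.5, 244.6]
tool_rot: [3.138, 0.0, -1.41]
force: [0.1, 0.1, -0.1]
width: 19.9
```

```bash
cat > look.py <<'E'
from cell import ctrl
import cv2,sys
from h import *
n=sys.argv[1];s=ctrl.read_state();print(s["clock"],s["eef_pos"],s["tool_rot"],s["force"],s["width"],s["qpos"][6])
p=ctrl.camera_params(n);np.save(f"pics/{sys.argv[2]}.npy",p,allow_pickle=True)
im=cv2.cvtColor(ctrl.get_image(n),cv2.COLOR_RGB2BGR);cv2.imwrite(f"pics/{sys.argv[2]}.png",im)
E
python3 look.py wrist w1
```

```text
1.15 [ 505.85145285 -113.51554436  244.61199169] [ 3.13837951e+00  4.49099449e-04 -1.40964031e+00] [ 0.09996703  0.12739294 -0.09911789] 19.88932425454879 -0.972495178213639
```

View pics/w1.png

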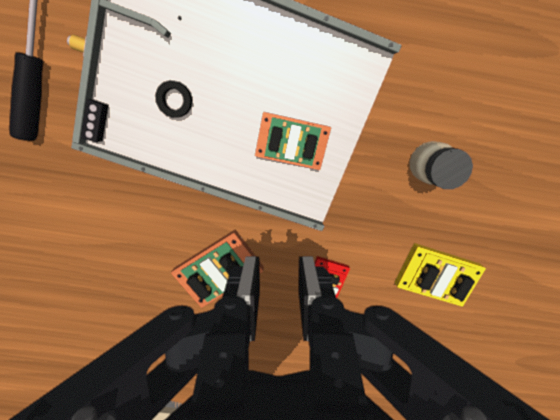

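Unobstructed view: pallet at (293,140), toroid (173,98), jar (447,165), far wall at the top of the image. I'll measure again.

```bash
cat > pal.py <<'E'
import cv2,sys
from h import *
def tray():  # origin, yaw (overridden after measuring)
    return np.load("tray.npy")
def to_tray(P):
    t=tray();c,s=np.cos(t[2]),np.sin(t[2]);d=np.asarray(P)-t[:2];return np.array([c*d[0]+s*d[1],-s*d[0]+c*d[1]])
def pallet(name,box):
    im=cv2.imread(f"pics/{name}.png");p=np.load(f"pics/{name}.npy",allow_pickle=True).item()
    h=cv2.cvtColor(im,cv2.COLOR_BGR2HSV)
    m=((h[...,1]>90)&(h[...,2]>60)).astype(np.uint8)
    mm=np.zeros_like(m);x0,y0,x1,y1=box;mm[y0:y1,x0:x1]=m[y0:y1,x0:x1]
    mm=cv2.morphologyEx(mm,cv2.MORPH_CLOSE,np.ones((3,3)))
    c=max(cv2.findContours(mm,cv2.RETR_EXTERNAL,cv2.CHAIN_APPROX_NONE)[0],key=cv2.contourArea)
    pts=np.array([cast(p,u,v,44) for u,v in c[:,0]]).astype(np.float32)
    r=cv2.minAreaRect(pts);b=cv2.boxPoints(r)
    return r,b
E
python3 - <<'E'
from pal import *
p=np.load("pics/w1.npy",allow_pickle=True).item()
i=cv2.imread("pics/w1.png")
cv2.imwrite("pics/w1c.png",cv2.resize(i[0:235,65:405],None,fx=2.3,fy=2.3,interpolation=cv2.INTER_CUBIC))
t=np.array([585.9,-50.7,-.172]);np.save("tray.npy",t)
r,b=pallet("w1",(235,100,350,185));print(r,[to_tray(q) for q in b],to_tray(r[0]))
c,s=np.cos(t[2]),np.sin(t[2])
for X,Y in [(100,140),(100,-140),(-100,140),(-100,-140)]:
    print(X,Y,proj(p,[t[0]+c*X-s*Y,t[1]+s*X+c*Y,48]))
E
```

```text
((553.3748168945312, -120.64036560058594), (71.4430160522461, 45.975650787353516), 87.20736694335938) [array([ -38.49629176, -112.75194467]), array([   7.13051942, -107.09935394]), array([ -1.65318749, -36.19834375]), array([-47.27999867, -41.85093449])] [-20.07473962 -74.47514421]
100 140 [100.5674638  -80.52013469]
100 -140 [401.88355822  41.83743339]
-100 140 [ 70.76330727 147.25042245]
-100 -140 [322.62308638 229.40426863]
```

View pics/w1c.png

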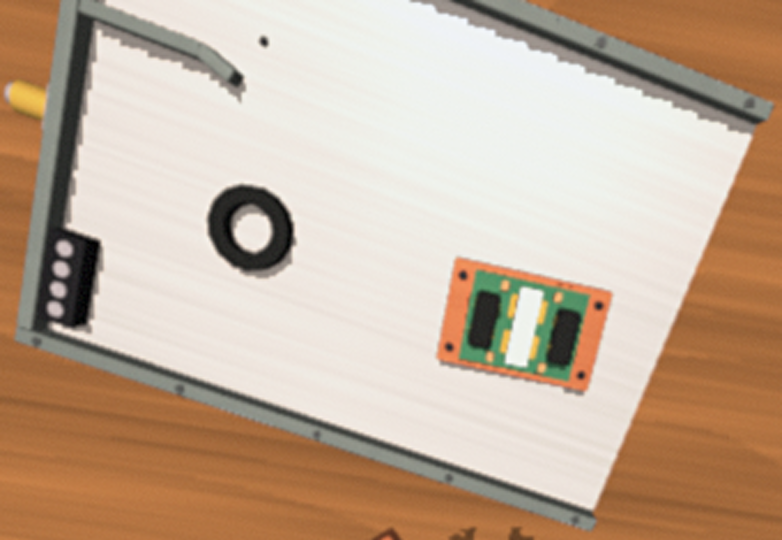

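Call:
{"api": "send_rows", "payload": {
  "commands": [
    [20,0,0,40,8],
    [20,0,0,80,16],
    [20,0,0,120,19],
    [20,0,0,155,19],
    [20,0,0,155,19]
  ]
}}

```text
clock: 1.7
eef_pos: [502.2, -112.4, 85.8]
tool_rot: [3.129, -0.0, -1.744]
force: [-1.2, 0.7, 0.7]
width: 20.3
```

```bash
python3 look.py side s2; python3 look.py wrist w2; python3 - <<'E'
import cv2
i=cv2.imread("pics/s2.png");cv2.imwrite("pics/s2c.png",cv2.resize(i[120:270,200:400],None,fx=4,fy=4,interpolation=cv2.INTER_CUBIC))
E
```

```text
1.7 [ 502.17873193 -112.38469133   85.75741754] [ 3.12940601e+00 -1.63369581e-04 -1.74389841e+00] [-1.19560403  0.71995493  0.65040975] 20.281965180254545 -1.0846176988137932
1.75 [ 503.84571441 -113.13398783   88.06962427] [ 3.13355451e+00 -4.62635586e-04 -1.74456603e+00] [-0.02186336 -0.50338193  0.54909545] 20.016509928373555 -1.0857440667909666
```

View pics/s2c.png

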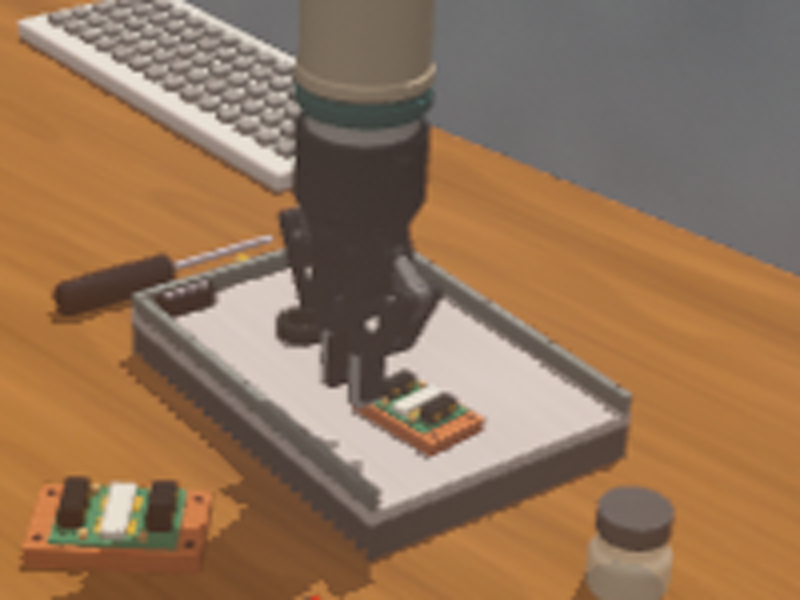

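View pics/w2.png

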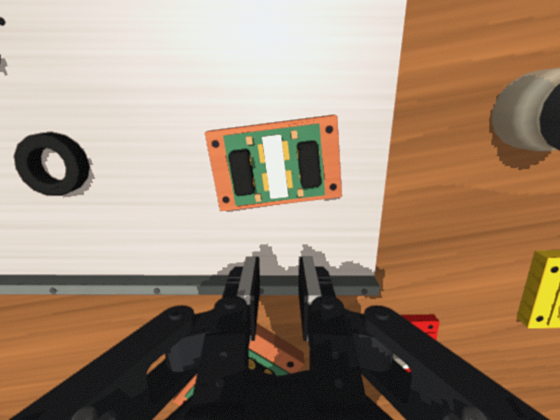

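Call:
{"api": "send_rows", "payload": {
  "commands": [
    [20,0,-3,15,0],
    [20,0,-3,28,0],
    [20,0,-3,34,0],
    [20,0,-3,34,0]
  ]
}}

```text
clock: 2.2
eef_pos: [507.6, -114.0, 55.1]
tool_rot: [3.136, -0.001, -1.745]
force: [-0.9, -0.0, 0.3]
width: 20.0
```

```bash
python3 look.py side s3; python3 look.py wrist w3; python3 - <<'E'
import cv2
i=cv2.imread("pics/s3.png");cv2.imwrite("pics/s3c.png",cv2.resize(i[170:250,240:340],None,fx=8,fy=7.5,interpolation=cv2.INTER_CUBIC))
E
```

```text
2.2 [ 507.56769989 -114.03923008   55.05932984] [ 3.13607032e+00 -5.11263584e-04 -1.74489080e+00] [-0.89390478 -0.01443398  0.27701764] 20.032746531498027 -1.0581407030580627
2.25 [ 507.81797076 -114.19878455   55.50397157] [ 3.13674298e+00 -6.27550876e-04 -1.74505859e+00] [ 0.25751419 -0.20043755 -0.7561621 ] 20.23054947588804 -1.0582915654326701
```

View pics/s3c.png

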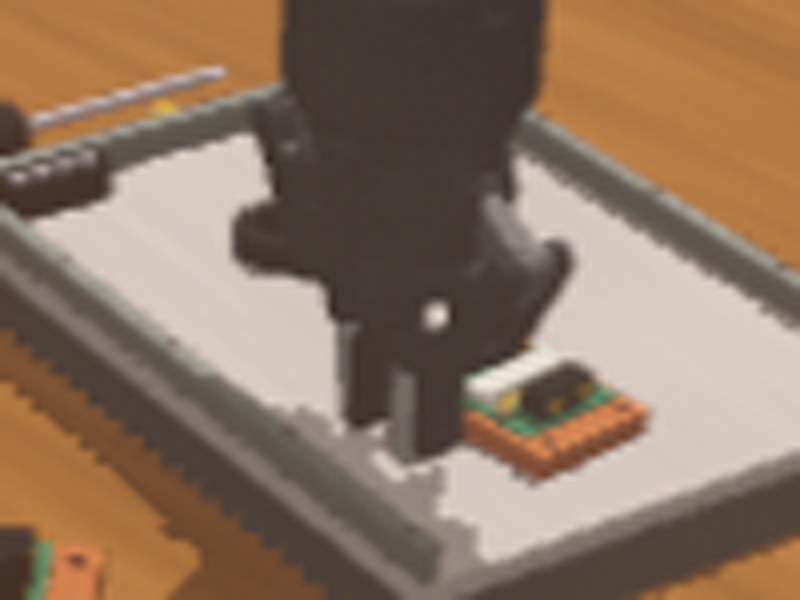

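View pics/w3.png

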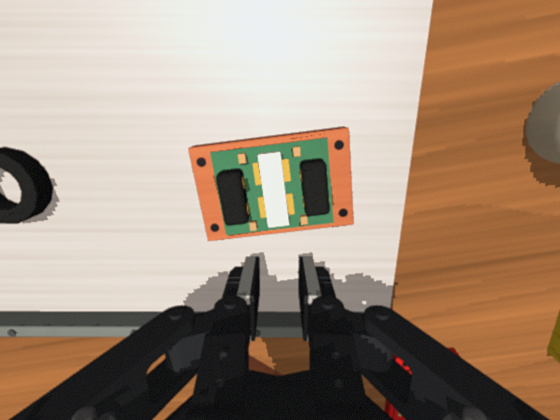

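```bash
python3 - <<'E'
from pal import *
p=np.load("pics/s3.npy",allow_pickle=True).item()
t=tray();c,s=np.cos(-1.745),np.sin(-1.745)
for z in (36,41,46):
  for x in (10,24.5,-10,-24.5):
    for y in(-11,11):
      # tool x dir=(c,s); tool y dir = (s,-c)
      P=[507.8+c*x+s*y,-114.2+s*x-c*y,z];q=proj(p,P);print(z,x,y,((q[0]-240)*8).round(),((q[1]-170)*7.5).round())
E
```

```text
36 10 -11 440.0 451.0
36 10 11 381.0 471.0
36 24.5 -11 469.0 472.0
36 24.5 11 409.0 493.0
36 -10 -11 402.0 422.0
36 -10 11 343.0 443.0
36 -24.5 -11 375.0 402.0
36 -24.5 11 316.0 422.0
41 10 -11 441.0 438.0
41 10 11 382.0 458.0
41 24.5 -11 470.0 459.0
41 24.5 11 410.0 480.0
41 -10 -11 403.0 410.0
41 -10 11 343.0 430.0
41 -24.5 -11 375.0 390.0
41 -24.5 11 316.0 409.0
46 10 -11 442.0 425.0
46 10 11 382.0 445.0
46 24.5 -11 470.0 446.0
46 24.5 11 410.0 467.0
46 -10 -11 403.0 397.0
46 -10 11 344.0 417.0
46 -24.5 -11 376.0 377.0
46 -24.5 11 317.0 396.0
```

Call:
{"api": "send_rows", "payload": {
  "commands": [
    [20,0,0,5,0],
    [20,0,0,8,0],
    [20,0,-6,8,0],
    [20,0,-12,8,0],
    [20,0,-18,8,0]
  ]
}}

```text
clock: 2.8
eef_pos: [516.6, -115.8, 48.2]
tool_rot: [3.12, 0.003, -1.747]
force: [-16.3, 2.2, 23.3]
width: 20.4
```

Call:
{"api": "send_rows", "payload": {
  "commands": [
    [20,0,-7,0,0],
    [20,0,-14,0,0],
    [20,0,-21,0,0],
    [20,0,-28,0,0],
    [20,0,-35,0,0]
  ]
}}

```text
clock: 3.3
eef_pos: [542.2, -120.1, 48.2]
tool_rot: [3.103, 0.007, -1.748]
force: [-18.1, 2.3, 28.0]
width: 19.9
```

```bash
python3 look.py wrist w4
```

```text
3.3 [ 542.24579323 -120.07889036   48.2088278 ] [ 3.10288251  0.00701477 -1.74784026] [-18.10950797   2.32534841  28.0321954 ] 19.926670682321692 -1.0945448151944257
```

View pics/w4.png

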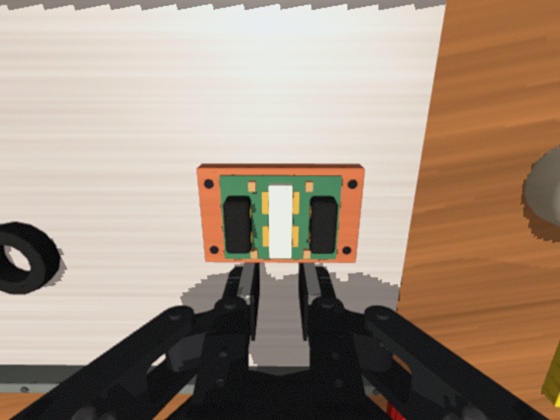

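The tips were resting on the floor, with 28 N upward force at TCP z = 48. The tip offset is therefore the nominal 14 mm, so I'll raise 4 mm. The pallet has squared up on both fingers.

Call:
{"api": "send_rows", "payload": {
  "commands": [
    [20,0,2,-3,0],
    [20,0,2,-4,0],
    [20,0,2,-4,0]
  ]
}}

```text
clock: 3.65
eef_pos: [543.2, -120.2, 52.4]
tool_rot: [3.107, 0.006, -1.747]
force: [1.0, 0.1, -0.1]
width: 19.9
```

Call:
{"api": "send_rows", "payload": {
  "commands": [
    [20,0,-6,0,0],
    [20,0,-12,0,0],
    [20,0,-18,0,0],
    [20,0,-24,0,0],
    [20,0,-30,0,0]
  ]
}}

```text
clock: 4.15
eef_pos: [572.0, -125.3, 51.0]
tool_rot: [3.105, 0.007, -1.747]
force: [-4.4, 1.7, 3.0]
width: 20.0
```

Call:
{"api": "send_rows", "payload": {
  "commands": [
    [20,0,-6,-1,0],
    [20,0,-12,-1,0],
    [20,0,-18,-1,0],
    [20,0,-22,-1,0],
    [20,0,-25,-1,0]
  ]
}}

```text
clock: 4.65
eef_pos: [596.4, -129.6, 51.1]
tool_rot: [3.104, 0.007, -1.747]
force: [-4.7, 0.4, 4.2]
width: 20.0
```

```bash
python3 look.py wrist w5
```

```text
4.65 [ 596.4375592  -129.6320961    51.12793549] [ 3.10351075  0.00692796 -1.74725684] [-4.68161197  0.37819442  4.16826504] 20.00577613957623 -1.1395554484951091
```

View pics/w5.png

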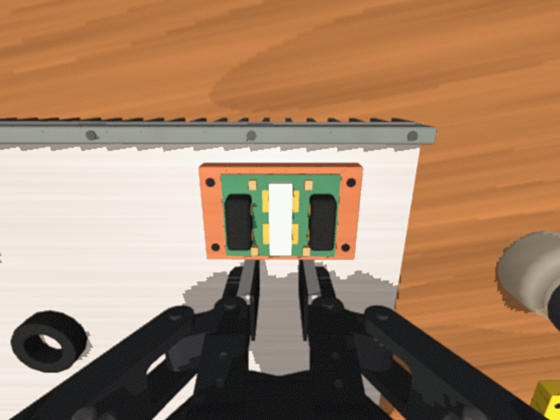

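The pallet is square, about 10 mm short of the wall. Its far edge is at v≈165 and the wall's inner face at v≈145.

Call:
{"api": "send_rows", "payload": {
  "commands": [
    [20,0,-3,-1,0],
    [20,0,-6,-1,0],
    [20,0,-8,-1,0],
    [20,0,-10,-1,0]
  ]
}}

```text
clock: 5.1
eef_pos: [606.4, -131.4, 51.8]
tool_rot: [3.103, 0.007, -1.747]
force: [-5.7, 0.7, 6.0]
width: 19.8
```

Call:
{"api": "send_rows", "payload": {
  "commands": [
    [20,0,-1,0,0],
    [20,0,-2,0,0],
    [20,0,-3,0,0]
  ]
}}

```text
clock: 5.4
eef_pos: [606.7, -131.5, 51.8]
tool_rot: [3.097, 0.008, -1.747]
force: [-9.3, 2.4, 8.6]
width: 20.2
```

Call:
{"api": "send_rows", "payload": {
  "commands": [
    [20,0,-2,0,0],
    [20,0,-4,0,0],
    [20,0,-5,0,0]
  ]
}}

```text
clock: 5.7
eef_pos: [606.8, -131.5, 51.6]
tool_rot: [3.087, 0.01, -1.748]
force: [-14.2, 3.0, 13.7]
width: 19.9
```

```bash
python3 look.py wrist w6; python3 look.py scene c6; python3 - <<'E'
import cv2
i=cv2.imread("pics/c6.png");a=cv2.resize(i[180:280,195:365],None,fx=4.6,fy=4.6,interpolation=cv2.INTER_CUBIC);cv2.imwrite("pics/c6c.png",a)
E
```

```text
5.7 [ 606.81928296 -131.51896761   51.60425326] [ 3.08707692  0.00966031 -1.74797447] [-14.22616561   2.95774208  13.66904254] 19.89075922501246 -1.154341539878126
5.75 [ 606.82693005 -131.53006395   51.64011935] [ 3.08710596  0.00964423 -1.74806239] [-12.25140881   2.86528467  11.9469297 ] 19.922429751060836 -1.1543943662339682
```

View pics/w6.png

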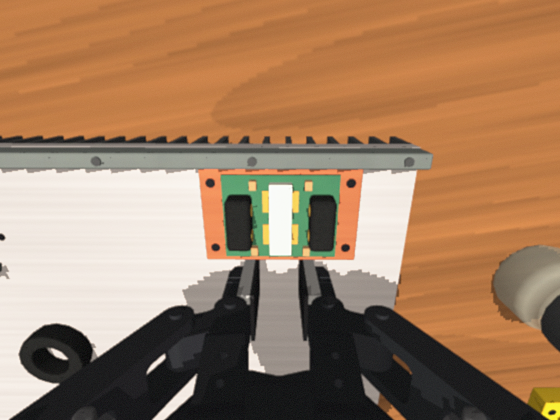

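View pics/c6c.png

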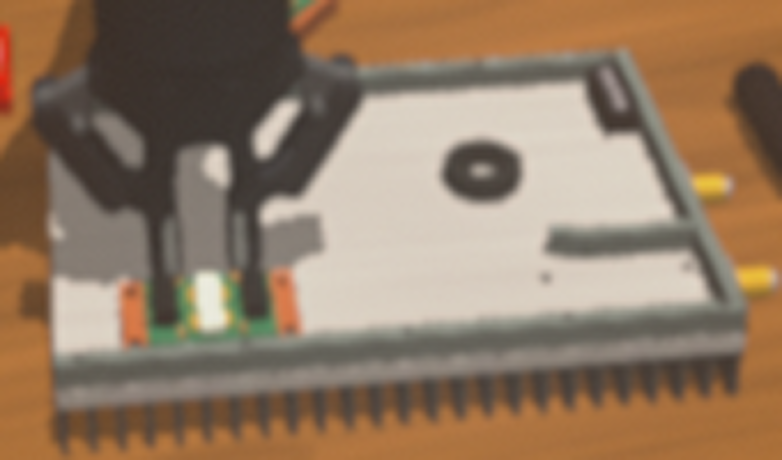

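The pallet lies square along the far wall (far edge at v≈170, parallel to the wall), stalled at 12–14 N. Next I back off, lift, turn 90° and go behind its rear end.

Call:
{"api": "send_rows", "payload": {
  "commands": [
    [20,0,8,0,0],
    [20,0,15,0,0],
    [20,0,15,-25,0],
    [20,0,15,-60,0],
    [20,0,15,-60,0]
  ]
}}

```text
clock: 6.3
eef_pos: [599.2, -131.6, 116.7]
tool_rot: [3.098, 0.008, -1.748]
force: [0.8, -0.4, 0.5]
width: 20.2
```

Call:
{"api": "send_rows", "payload": {
  "commands": [
    [10,0,0,0,-8],
    [10,0,0,0,-16],
    [10,0,0,0,-24],
    [10,0,0,0,-32],
    [10,0,0,0,-40]
  ]
}}

```text
clock: 6.8
eef_pos: [599.8, -131.5, 116.4]
tool_rot: [3.115, 0.034, -1.044]
force: [-0.6, 0.6, -0.7]
width: 9.7
```

Call:
{"api": "send_rows", "payload": {
  "commands": [
    [10,0,0,0,-8],
    [10,0,0,0,-16],
    [10,0,0,0,-24],
    [10,0,0,0,-32],
    [10,0,0,0,-40]
  ]
}}

```text
clock: 7.3
eef_pos: [600.4, -131.4, 116.1]
tool_rot: [-3.139, 0.041, -0.34]
force: [-0.1, 0.4, -0.1]
width: 10.1
```

```bash
python3 look.py wrist w7
```

```text
7.3 [ 600.41075377 -131.37662944  116.14173061] [-3.13906599  0.04109258 -0.33989876] [-0.07315373  0.44253537 -0.12714615] 10.102734728717166 -0.12102290757421072
```

View pics/w7.png

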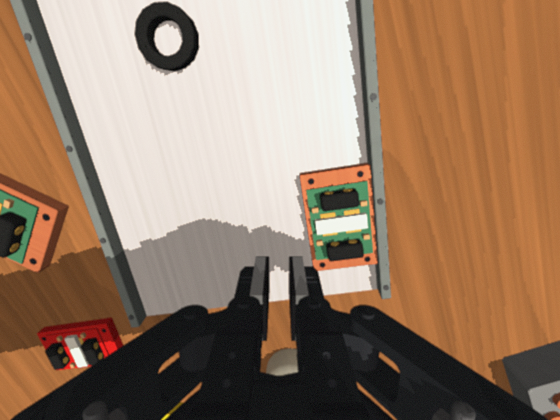

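Call:
{"api": "send_rows", "payload": {
  "commands": [
    [10,16,17,0,-4],
    [10,32,34,0,-8],
    [10,48,52,0,-9.6],
    [10,48,52,0,-9.6]
  ]
}}

```text
clock: 7.75
eef_pos: [629.3, -201.4, 113.7]
tool_rot: [-3.135, 0.037, -0.175]
force: [-0.6, -0.3, -0.3]
width: 10.1
```

```bash
python3 look.py wrist w8; python3 - <<'E'
from pal import *
im=cv2.imread("pics/w8.png");cv2.imwrite("pics/w8c.png",cv2.resize(im[60:330,180:400],None,fx=2.2,fy=2.2,interpolation=cv2.INTER_CUBIC))
E
```

```text
7.75 [ 629.33290676 -201.43930819  113.71261374] [-3.13485664  0.03711401 -0.17460217] [-0.64720952 -0.25320047 -0.26127243] 10.139239400214297 0.08775637302116242
```

View pics/w8.png

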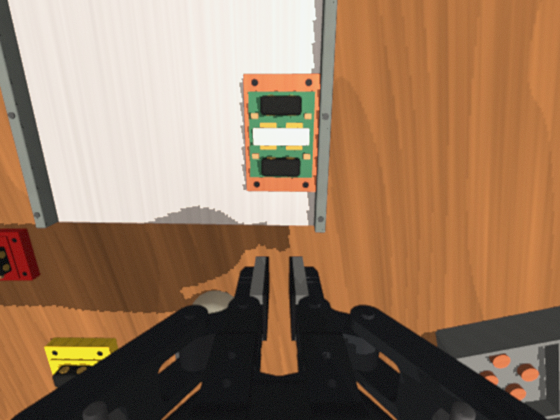

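View pics/w8c.png

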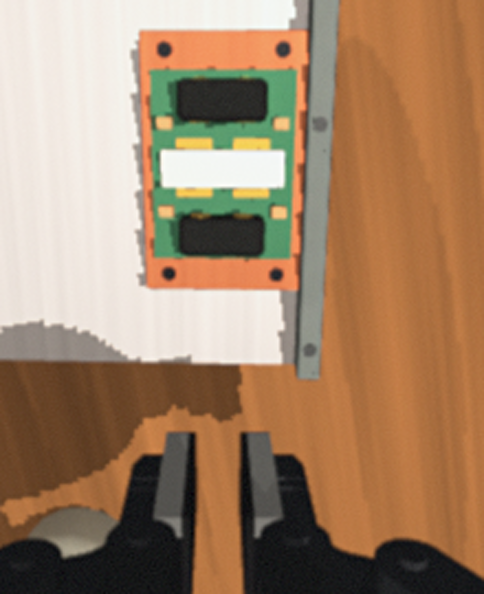

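```bash
python3 - <<'E'
from pal import *
r,b=pallet("w8",(235,65,318,200));print(r,to_tray(r[0]),[to_tray(q).round(1) for q in b],to_tray([629.33,-201.44]))
E
```

```text
((639.5802612304688, -138.543212890625), (71.5887451171875, 46.21543884277344), 80.36764526367188) [ 67.92282358 -77.35948897] [array([  45. , -113.2]), array([  91.2, -113.1]), array([ 90.9, -41.5]), array([ 44.7, -41.7])] [  68.58879584 -141.08256301]
```

```bash
python3 - <<'E'
from pal import *
p=np.load("pics/w1.npy",allow_pickle=True).item()
print("jar",to_tray(cast(p,448,167,55)))
E
```

```text
jar [   9.4134006 -234.6811768]
```

Call:
{"api": "send_rows", "payload": {
  "commands": [
    [10,-2,0,25,0],
    [10,-2,0,50,0],
    [10,-2,0,59,0],
    [10,-2,0,59,0],
    [10,-2,0,59,0]
  ]
}}

```text
clock: 8.3
eef_pos: [625.3, -196.9, 55.4]
tool_rot: [-3.133, 0.038, -0.173]
force: [0.0, 0.0, 0.4]
width: 10.2
```

```bash
python3 look.py wrist w9; python3 -c "
from pal import *
from cell import ctrl
print(to_tray(ctrl.read_state()['eef_pos'][:2]))"
```

```text
8.3 [ 625.26642634 -196.87552511   55.39063519] [-3.13254721  0.03779631 -0.1728721 ] [0.04517815 0.04264629 0.40013018] 10.162915288290893 0.08465849234595797
[  64.17469585 -137.55897683]
```

View pics/w9.png

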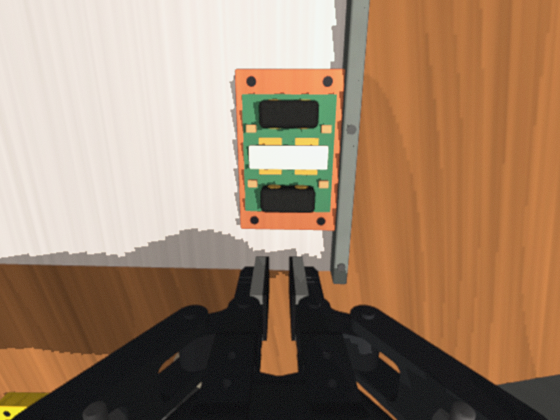

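Call:
{"api": "send_rows", "payload": {
  "commands": [
    [10,2,-2,2.5,0],
    [10,2,-5,2.5,0],
    [10,2,-9,2.5,0],
    [10,2,-13,2.5,0],
    [10,2,-18,2.5,0]
  ]
}}

```text
clock: 8.85
eef_pos: [630.6, -180.4, 53.7]
tool_rot: [-3.134, 0.036, -0.173]
force: [-0.3, -3.5, 1.0]
width: 10.2
```

Call:
{"api": "send_rows", "payload": {
  "commands": [
    [10,0,-6,0,0],
    [10,0,-12,0,0],
    [10,0,-18,0,0],
    [10,0,-24,0,0],
    [10,0,-30,0,0]
  ]
}}

```text
clock: 9.35
eef_pos: [635.7, -150.0, 53.8]
tool_rot: [-3.134, 0.037, -0.173]
force: [-0.6, -1.3, -0.7]
width: 10.2
```

```bash
python3 look.py wrist w10; python3 -c "
from pal import *
from cell import ctrl
print(to_tray(ctrl.read_state()['eef_pos'][:2]))"
```

```text
9.35 [ 635.7392968  -150.00878355   53.77922351] [-3.13380911  0.03679319 -0.17303364] [-0.63296353 -1.25083393 -0.68657736] 10.248931764065887 0.020701658307531137
[ 66.18254028 -87.59774089]
```

View pics/w10.png

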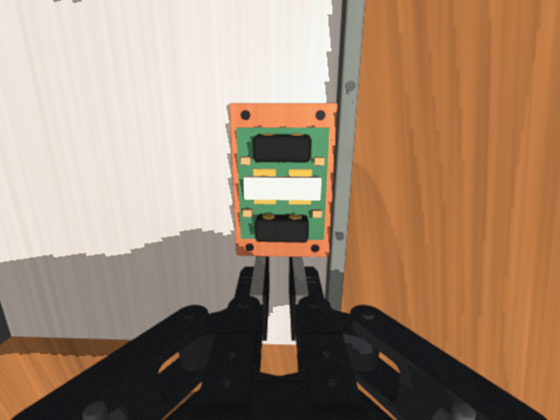

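```bash
python3 - <<'E'
from pal import *
im=cv2.imread("pics/w10.png");cv2.imwrite("pics/w10c.png",cv2.resize(im[80:280,215:375],None,fx=3,fy=3,interpolation=cv2.INTER_CUBIC))
r,b=pallet("w10",(220,90,342,256));print(r,to_tray(r[0]),[to_tray(q).round(1) for q in b])
E
```

```text
((645.5452880859375, -104.61693572998047), (71.54853820800781, 46.271034240722656), 80.07398986816406) [ 67.99324289 -42.91288002] [array([ 44.8, -78.7]), array([ 91.1, -78.7]), array([91.2, -7.2]), array([44.9, -7.1])]
```

View pics/w10c.png

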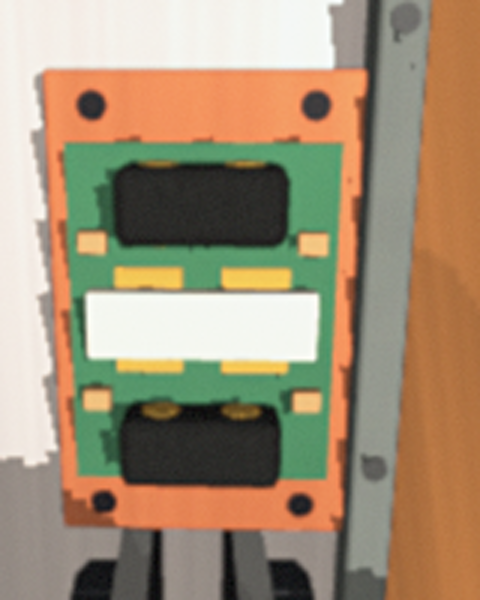

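Still flush on the wall (far edge at 91.1 and 91.2 at its two ends). Continuing.

Call:
{"api": "send_rows", "payload": {
  "commands": [
    [10,0.3,-7,0,0],
    [10,0.3,-14,0,0],
    [10,0.6,-21,0,0],
    [10,0.6,-28,0,0],
    [10,1,-35,0,0]
  ]
}}

```text
clock: 9.9
eef_pos: [642.7, -113.5, 54.0]
tool_rot: [-3.133, 0.038, -0.171]
force: [-1.7, -1.6, -0.6]
width: 10.2
```

Call:
{"api": "send_rows", "payload": {
  "commands": [
    [10,0,-7,0,0],
    [10,0,-14,0,0],
    [10,0,-21,0,0],
    [10,0,-28,0,0],
    [10,0,-35,0,0]
  ]
}}

```text
clock: 10.4
eef_pos: [648.9, -78.3, 54.3]
tool_rot: [-3.133, 0.038, -0.171]
force: [0.2, -1.0, -1.7]
width: 10.2
```

```bash
python3 look.py wrist w11; python3 - <<'E'
from pal import *
from cell import ctrl
print(to_tray(ctrl.read_state()['eef_pos'][:2]))
r,b=pallet("w11",(220,90,342,256));print(r,to_tray(r[0]),[to_tray(q).round(1) for q in b])
E
```

```text
10.4 [648.88899476 -78.29334114  54.2851089 ] [-3.13257937  0.03757285 -0.17142247] [ 0.18714857 -1.00594163 -1.67489304] 10.17195726203536 -0.07234117562667805
[ 66.77873108 -14.44319227]
((658.5772705078125, -32.749542236328125), (72.14207458496094, 46.294700622558594), 80.14217376708984) [68.53259814 30.12453443] [array([45.4, -5.9]), array([91.7, -5.9]), array([91.7, 66.2]), array([45.4, 66.2])]
```

View pics/w11.png

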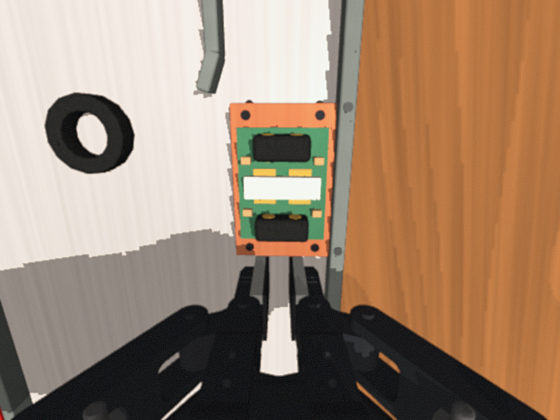

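Call:
{"api": "send_rows", "payload": {
  "commands": [
    [10,0,-6,1,0],
    [10,0,-12,1,0],
    [10,0,-18,1,0],
    [10,0,-24,1,0],
    [10,0,-30,1,0]
  ]
}}

```text
clock: 10.95
eef_pos: [654.6, -46.6, 53.8]
tool_rot: [-3.131, 0.037, -0.17]
force: [-0.8, -4.2, 2.7]
width: 9.9
```

```bash
python3 look.py wrist w12; python3 - <<'E'
from pal import *
from cell import ctrl
print(to_tray(ctrl.read_state()['eef_pos'][:2]))
r,b=pallet("w12",(228,90,342,256));print(r,to_tray(r[0]),[to_tray(q).round(1) for q in b])
E
```

```text
10.95 [654.57120756 -46.63408652  53.84275592] [-3.13136985  0.03693192 -0.16992072] [-0.77240603 -4.17828389  2.69155172] 9.867993111801093 -0.11207899653667205
[66.86517447 17.64335465]
((664.0755615234375, -1.194183349609375), (71.6433334350586, 46.371131896972656), 80.28269958496094) [68.54895876 62.15532604] [array([45.4, 26.3]), array([91.8, 26.4]), array([91.6, 98. ]), array([45.3, 97.9])]
```

View pics/w12.png

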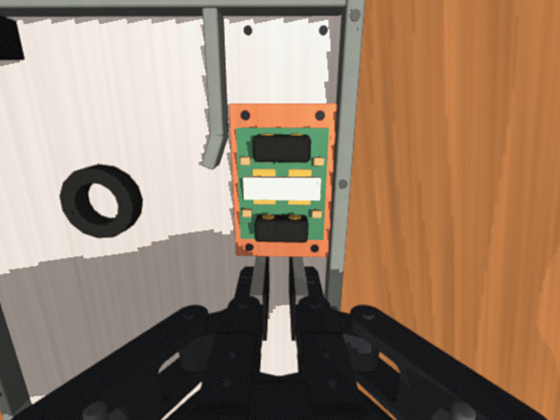

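The pallet's front is inside the bay mouth, square. About 35 mm remains.

Call:
{"api": "send_rows", "payload": {
  "commands": [
    [10,0,-6,0.5,0],
    [10,0,-12,0.5,0],
    [10,0,-18,0.5,0],
    [10,0,-23,0.5,0],
    [10,0,-27,0.5,0]
  ]
}}

```text
clock: 11.5
eef_pos: [659.4, -17.5, 53.6]
tool_rot: [-3.13, 0.037, -0.168]
force: [-1.6, -3.6, 3.2]
width: 10.0
```

Call:
{"api": "send_rows", "payload": {
  "commands": [
    [10,0,-2,0,0],
    [10,0,-4,0,0],
    [10,0,-6,0,0],
    [10,0,-8,0,0]
  ]
}}

```text
clock: 11.9
eef_pos: [660.1, -12.6, 53.6]
tool_rot: [-3.134, 0.038, -0.169]
force: [-2.0, -9.1, 4.0]
width: 9.8
```

```bash
python3 look.py wrist w13; python3 - <<'E'
from pal import *
from cell import ctrl
print(to_tray(ctrl.read_state()['eef_pos'][:2]))
r,b=pallet("w13",(228,90,342,256));print(r,to_tray(r[0]),[to_tray(q).round(1) for q in b])
E
```

```text
11.9 [660.06913455 -12.55710055  53.60200655] [-3.13359838  0.03777407 -0.16940576] [-1.97330343 -9.07315864  4.03203882] 9.774208738097004 -0.1580353917874784
[66.57334338 50.22003967]
((669.3555908203125, 32.95502853393555), (71.56007385253906, 46.67604064941406), 80.33657836914062) [67.90633205 96.70434068] [array([44.7, 60.8]), array([91.4, 61. ]), array([ 91.1, 132.6]), array([ 44.4, 132.4])]
```

View pics/w13.png

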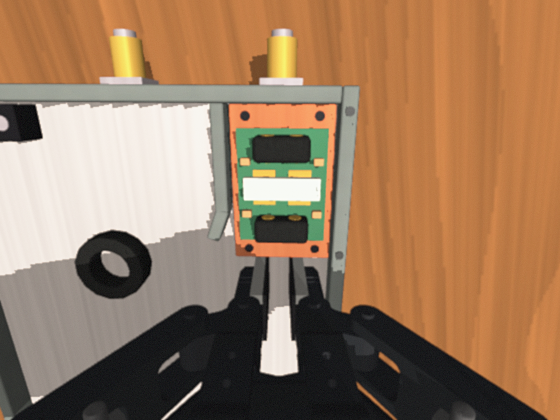

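Call:
{"api": "send_rows", "payload": {
  "commands": [
    [10,0,-3,0,0],
    [10,0.5,-6,0,0],
    [10,1.5,-8,0,0],
    [10,2.5,-8,0,0],
    [10,2.5,-8,0,0]
  ]
}}

```text
clock: 12.45
eef_pos: [660.4, -12.4, 53.5]
tool_rot: [3.14, 0.044, -0.173]
force: [-7.2, -14.2, 8.8]
width: 10.0
```

```bash
python3 look.py wrist w14; python3 - <<'E'
from pal import *
im=cv2.imread("pics/w14.png");cv2.imwrite("pics/w14c.png",cv2.resize(im[70:280,195:375],None,fx=2.8,fy=2.8,interpolation=cv2.INTER_CUBIC))
r,b=pallet("w14",(228,90,342,256));print(r,to_tray(r[0]),[to_tray(q).round(1) for q in b])
E
```

```text
12.45 [660.373575   -12.37887283  53.4693633 ] [ 3.13993976  0.04371954 -0.17307166] [ -7.20158361 -14.15618123   8.84872573] 10.004274900572039 -0.16764162114271491
((669.3370361328125, 33.15278625488281), (71.49772644042969, 46.68586730957031), 80.25303649902344) [67.85420428 96.89600468] [array([44.6, 61.1]), array([91.3, 61.2]), array([ 91.1, 132.7]), array([ 44.4, 132.6])]
```

View pics/w14c.png

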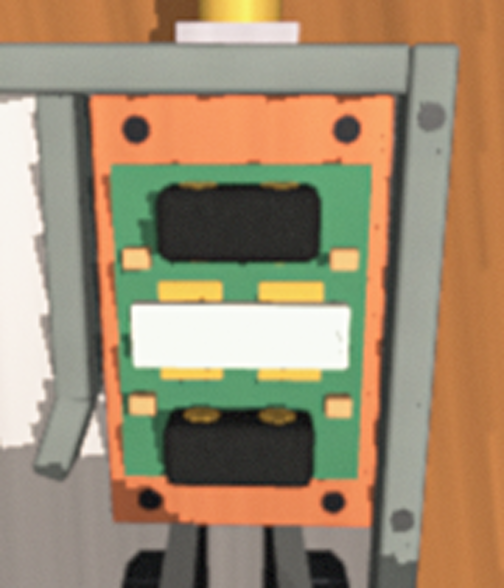

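The pallet stalls against both walls (14 N end wall, 7 N far wall). Backing off straight, then lifting.

Call:
{"api": "send_rows", "payload": {
  "commands": [
    [10,0,4,0,0],
    [10,-1,10,0,0],
    [10,-1,18,0,0],
    [10,-1,25,0,0],
    [10,-1,25,-10,0]
  ]
}}

```text
clock: 13.0
eef_pos: [654.2, -38.1, 62.5]
tool_rot: [3.139, 0.047, -0.175]
force: [-1.2, -0.2, 0.3]
width: 10.0
```

Call:
{"api": "send_rows", "payload": {
  "commands": [
    [10,0,0,-40,0],
    [10,0,0,-80,0],
    [10,0,0,-120,0],
    [10,0,0,-140,0],
    [10,0,0,-140,0]
  ]
}}

```text
clock: 13.5
eef_pos: [663.5, -38.4, 207.3]
tool_rot: [3.141, 0.038, -0.174]
force: [0.7, -0.6, -0.5]
width: 9.8
```

```bash
python3 look.py wrist w15; python3 look.py scene c15;python3 look.py side s15; python3 - <<'E'
from pal import *
im=cv2.imread("pics/w15.png")
i=cv2.imread("pics/c15.png");a=cv2.resize(i[170:280,195:395],None,fx=4,fy=4,interpolation=cv2.INTER_CUBIC);cv2.imwrite("pics/c15c.png",a)
E
```

```text
13.5 [663.50383352 -38.38379995 207.26960648] [ 3.14122427  0.03798471 -0.17402996] [ 0.67774752 -0.57516221 -0.48991207] 9.806766755730594 -0.13654727468556765
13.55 [661.9505887  -38.35417109 204.7857039 ] [ 3.14048884  0.04223379 -0.17400709] [-0.2575488  -0.87068484 -0.47460352] 10.10835177738685 -0.13655793536170127
13.6 [660.77004186 -38.36930894 202.95931043] [ 3.13994478  0.04570112 -0.17404133] [-0.83066022 -0.30021947 -0.54261092] 10.12969459706273 -0.13650502786071206
```

View pics/w15.png

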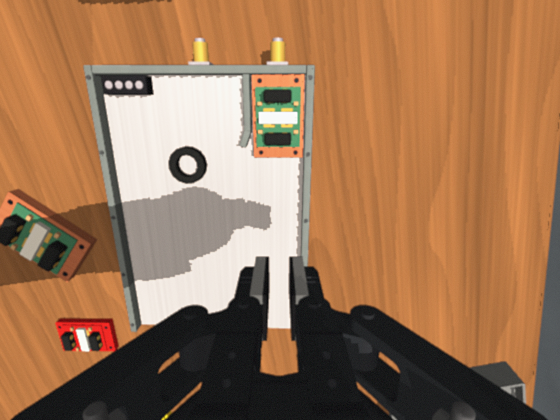

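View pics/c15c.png

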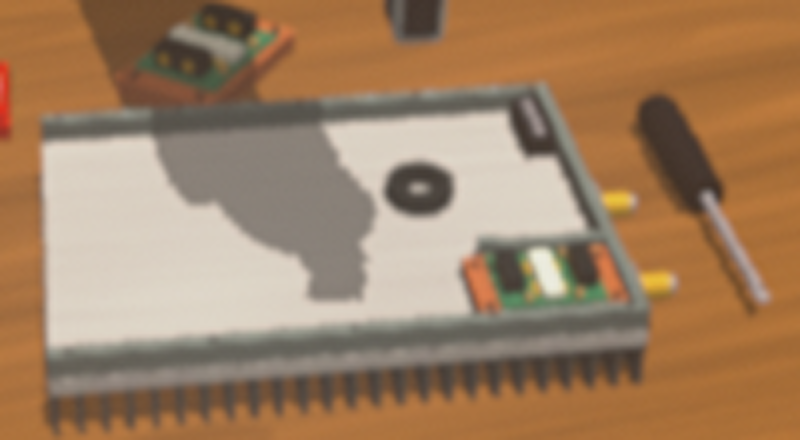

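View pics/s15.png

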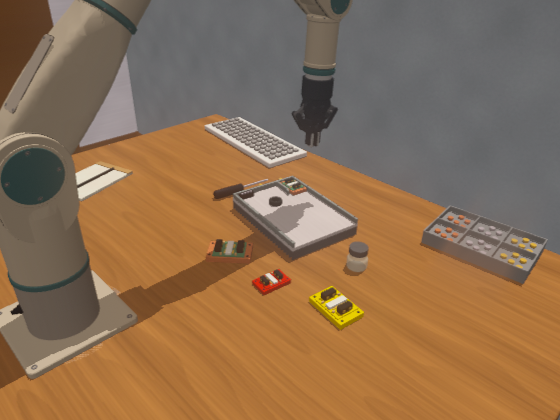

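Call:
{"api": "send_rows", "payload": {
  "commands": [
    [10,0,0,0,0],
    [10,0,0,0,0],
    [10,0,0,0,0]
  ]
}}

```text
clock: 13.95
eef_pos: [659.6, -38.3, 200.9]
tool_rot: [3.139, 0.05, -0.174]
force: [-0.1, -0.9, 0.5]
width: 10.2
```

```bash
python3 look.py wrist w16; python3 - <<'E'
from pal import *
from cell import ctrl
im=cv2.imread("pics/w16.png");cv2.imwrite("pics/w16c.png",cv2.resize(im[50:180,220:330],None,fx=4.5,fy=4.5,interpolation=cv2.INTER_CUBIC))
r,b=pallet("w16",(248,73,306,165));print(r,to_tray(r[0]),[to_tray(q).round(1) for q in b])
E
```

```text
13.95 [659.60912984 -38.34263508 200.85258185] [ 3.13927456  0.04954189 -0.17406187] [-0.05546495 -0.88700863  0.46152621] 10.180931464292483 -0.13648598206322754
((667.32177734375, 32.79328155517578), (71.06949615478516, 42.57117462158203), 80.49488067626953) [65.93021216 96.19688673] [array([44.9, 60.5]), array([87.4, 60.8]), array([ 87. , 131.9]), array([ 44.4, 131.6])]
```

View pics/w16c.png

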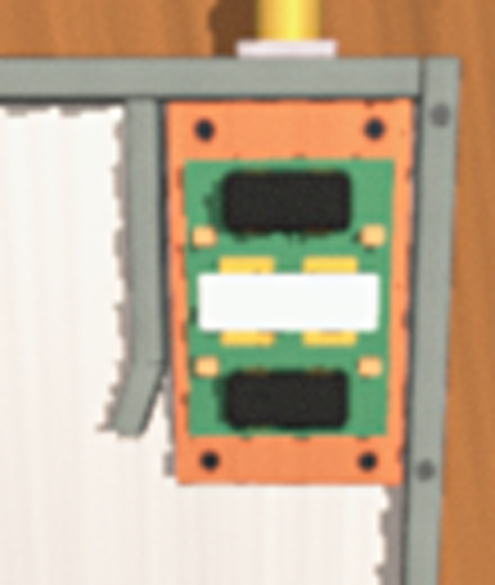

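```bash
python3 -c "
from cell import ctrl
print(ctrl.finish_job())"
```

```text
the job is handed in; nothing more can be done
None
```

The pallet is seated in the far left corner bay, and I handed the job in at about 14 s of the 48 s allowed. I pushed its near long side with both fingertips until it was square against the far wall. Then I lifted clear, turned the gripper, and pushed its rear end along the wall into the bay. It stopped against the end wall at about 14 N, with about 7 N towards the far wall.

**Final checks:**
- **Position:** just before I let go, the camera put the pallet at tray (67.9, 96.9), within 0.01 rad of square. Home is nominally (70, 97). The 2 mm x difference matches where it read when first pressed on the far wall (67.9), so I take it as error in my tray estimate.
- **Bystanders:** the pictures after retreat show the ring, jar and screwdriver apparently where they were. I judged this by eye and did not measure it.
- **Robot:** the gripper is about 150 mm above the tray and touching nothing.

**What went wrong or disagreed:**
- **Fingertips on the floor:** I first set them too low, and they pressed on the tray floor with up to 28 N for about half a second of the first push. I then raised them 4 mm.
- **Last measurement:** my crop cut off the pallet's far edge, so its centre reading is not usable. Its near edge was unchanged at 44.4–44.9. Its front edge read about 1 mm lower, which I put down to view error. The picture shows no visible gap at either wall.

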